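# Angle a stock tube in behind the retaining post

### The job

Push the aluminium tube with the fingertips into the blue-fenced bay: angle it so that the orange-banded end goes in behind the steel post first, then push the other end in, until the tube lies fully home, flat along the back fence between the two end cheeks. Keep it flat on the bench all the while (do not lift it), leave the green specimen mount, the white bottle and the amber jar where they stand, and finish clear of everything.

Things in the scene. Friction and masses are not known exactly. Their poses are not given: they have to be found in the camera images.
- bay: fixed blue fence on the bench, open towards the robot, no raised floor. Origin: on the bench, mid-length of the back fence's inner face. x points away from the robot through the fence, y left along it, z up. Back fence 14 mm thick, 32 mm high; two end cheeks, 14 mm thick, 32 mm high, have inner faces at y = +160 and -160 mm and reach from the fence to x = -60 mm. A grey strip marks its floor
- post: fixed upright steel retaining post with a yellow top, 18 mm diameter, 45 mm high, standing in front of the bay's left half, about 82 to 90 mm before the fence's inner face. Origin on its axis at the bench; axes parallel to the bay's
- tube_mid (a point): centre of the loose aluminium square tube, 220 mm long, 30 mm wide, 30 mm high, about 0.2 to 0.4 kg, lying flat on the bench (this point is 15 mm up). y runs along the tube towards its orange-banded end, x across it (away from the robot at the start), z up
- tube_left (a point): centre of the tube's end face at the orange-banded end (110 mm along +y from the tube's centre); the left end at the start, 15 mm above the bench
- tube_right (a point): centre of the tube's plain end face (110 mm along -y from the tube's centre), 15 mm above the bench
- mount: loose green resin specimen mount, 32 mm diameter, 22 mm high, origin at the centre of its underside; not to be moved
- bottle: loose closed white bottle with blue cap, 52 mm diameter, 125 mm high, origin at the centre of its underside; not to be moved
- jar: loose closed amber jar with black cap, 50 mm diameter, 55 mm high, origin at the centre of its underside; not to be moved

How it is judged (in metres and radians):
On the way:
1. the banded end has gone in behind the post while the plain end is still outside the bay (x of tube_left in the frame of post above 0.01 m and y of tube_left in the frame of post above 0.01 m and x of tube_right in the frame of bay below -0.07 m), for 0.1 s.
At the end, for the whole second after the job is handed in: the tube rests flat on the bench between the end cheeks with each end within 8 mm of touching the back fence (x of tube_left in the frame of bay between -0.023 and 0 m and x of tube_right in the frame of bay between -0.023 and 0 m and y of tube_left in the frame of bay below 0.165 m and y of tube_right in the frame of bay above -0.165 m and height (world z) of tube_mid below 0.018 m and angle between tube_mid's own z axis and vertical below 0.05 rad and linear speed of tube below 0.01 m/s and angular speed of tube below 0.05 rad/s).
It fails at once if the tube is lifted off the bench (its centre over 6 mm up) or tipped (height (world z) of tube_mid above 0.021 m or angle between tube_mid's own z axis and vertical above 0.2 rad).
It fails at once if a bystander is moved more than 15 mm or tipped (distance of any of mount, bottle, jar from where it was at the start of the episode above 0.015 m or angle between any of mount, bottle, jar's own z axis and vertical above 0.3 rad).
It also fails if it takes over 61 s, if anything falls off the work surface, if the arm or the gripper's body presses on something with over 40 N, if the wrist force passes 120 N, or if a joint passes its speed limit or range.

### The arm

A 6-joint arm with a two-finger parallel gripper is mounted at the origin on the work surface. World frame = base frame: x ahead of the robot, y to its left, z up, the work surface at z = 0. Lengths are in m, angles in degrees, forces in N, time in s.
With the tool pointing down it reaches from about 0.35 to 0.975 m from the base axis. Payload 17.4 kg.
Tool frame: the origin (TCP) lies on the centre line of the jaws, within the pads' length; the fingertips stand 19 mm ahead of it and the grasp point (between the pads) is the TCP; x points along the fingers, y is the direction in which the jaws open and shut, and the axes are right-handed (so a half turn about x gives the same grasp; the last joint's range is limited). The gripper opens to 85 mm and grips with 20 to 120 N. Pads are 22 mm wide; open, the fingers measure 114 mm over their backs; the gripper's body (76 mm by 85 mm) begins 54 mm behind the grasp point. The pads swing forward as they close: fully open they stand 13 mm farther back than shut.
Start: joints at [62.12, 6.646, 82.598, -0, 90.757, -2.166], TCP at [0.293, 0.608, 0.25] pointing down, gripper open.
Joint ranges: [-162.19, 162.19], [-47.58, 125.68], [4.15, 143.07], [-65.23, 245.23], [0.69, 171.88], [-170.13, 170.13]. Speed limits (degrees/s): [108.29, 108.29, 127.2, 180, 180, 180].

### API

Orientations are given as a 3x3 rotation matrix whose columns are the frame's x, y, z axes.
In Python, from rig import * gives the robot as it stands. The module is installed in compiled form; this text tells all that it offers.
- The arm moves only by the shell command python3 -m inch 'ROWS'. ROWS is JSON, one flat list of numbers, 7 for each row, row after row: the turn, a rotation vector about the world's x, y, z in rad, then the shift along the world's x, y, z in m, then the finger opening in m, from 0 to 0.0854. A call has 1 to 8 rows; each row shifts and turns the commanded pose from where the row before left it; what a row does not reach is not made up. A row lasts 1/10 s, in which the tool goes at most 50 mm and 8.59 degrees, less where a joint would pass 70% of its speed; a pose out of reach is approached as far as the arm can. A call with a gripper value outside its range is refused whole. The fingers move at their own pace and stop on an object; the grip force is fixed at half the most. Time passes only in rows, so rows that do not move let the fingers close. It gives the time, the measured TCP pose, the force and the opening at its end, in the units of the state.
- get_obs(): the state, without advancing time (a new reading comes with each control period).
- snapshot(name): name is "scene" or "top"; returns the picture (384x512x3 uint8, blue, green, red); there is no depth.
- camera_info(name): a dict with "fx", "fy", "cx", "cy" (pixels), "camera_from_world" (4x4, takes a point from world to camera coordinates). Camera axes: x right, y down, z forward; pixel columns grow to the right and rows downward; lengths in m; the calibration is good to about 2 mm. A picture is of the moment at which its call begins. camera_info takes no time and is no camera call.
- job_done(): hands the job in, once; it reports no verdict.
The state is a dict: "time": time; "joint_pos": joint angles; "qvel": joint speeds; "joint_torque": joint torques, N m; "tool_pos": TCP position; "ee_rot": TCP orientation; "contact_force": force on the tool from outside, world axes, zero at the start; "ft_torque": the same for the moment, N m; "grip_width": opening from 0.0 (shut) to 1.0 (fully open).
Only numpy, scipy, OpenCV 4.12 (cv2) and the standard library are available. Lean on these libraries where they do the work, as an engineer would, in place of code of your own. Each camera call takes 0.05 s, during which the arm holds its last target. There are 200 camera calls.

## Working session

There is one attempt and no reset: what is moved stays moved. The work goes in short steps, Python scripts to look and compute and a shell command to move; the robot and the scene stay as the last step left them, time stands still between calls to the robot, and variables do not carry over. Pictures are saved under pics/ and viewed, about 8 in all and at most 12, crops included, and the job is handed in when it is done.

```bash
mkdir -p pics; python3 - <<'E'
from rig import *
import cv2,numpy as np
o=get_obs();print(o)
for n in("scene","top"):
    im=snapshot(n);cv2.imwrite(f"pics/{n}0.png",im)
    c=camera_info(n);print(n,c["fx"],c["cx"],c["cy"],np.round(c["camera_from_world"],3).tolist())
a=cv2.imread("pics/scene0.png");b=cv2.imread("pics/top0.png")
cv2.imwrite("pics/s1.png",cv2.resize(a,(800,600),interpolation=cv2.INTER_CUBIC))
cv2.imwrite("pics/t1.png",cv2.resize(b,(800,600),interpolation=cv2.INTER_CUBIC))
E
```

```text
{'time': 0.0, 'joint_pos': array([ 6.21178805e+01,  6.67447450e+00,  8.26384772e+01,  1.66716507e-03,
        9.07564489e+01, -2.16434741e+00]), 'qvel': array([-0.01952984, -0.13219268,  0.02101862,  0.03300038,  0.05491548,
       -0.13773685]), 'joint_torque': array([-1.20585268e-03, -7.31977701e+01, -6.32486057e+01,  1.09183457e-04,
        6.40418613e-03,  7.46707315e-06]), 'tool_pos': array([0.29280814, 0.60798026, 0.24952844]), 'ee_rot': array([[-5.92171698e-04,  4.33937873e-01,  9.00942602e-01],
       [-1.05704745e-03,  9.00941985e-01, -4.33938270e-01],
       [-9.99999266e-01, -1.20930504e-03, -7.48194236e-05]]), 'contact_force': array([-0.26500501, -0.45818914, -0.39330437]), 'ft_torque': array([-0.00111756,  0.02600898, -0.02282766]), 'grip_width': 0.999773601278199}
scene 365.6426198343381 252.6780869129319 186.6759049542994 [[-0.065, 0.998, -0.022, -0.003], [0.599, 0.021, -0.801, -0.295], [-0.798, -0.065, -0.599, 1.244], [0.0, 0.0, 0.0, 1.0]]
top 357.10253085976024 258.3278752003565 193.03619996485213 [[0.098, -0.995, 0.001, -0.01], [-0.964, -0.096, -0.247, 0.588], [0.246, 0.024, -0.969, 0.776], [0.0, 0.0, 0.0, 1.0]]
```

View pics/s1.png

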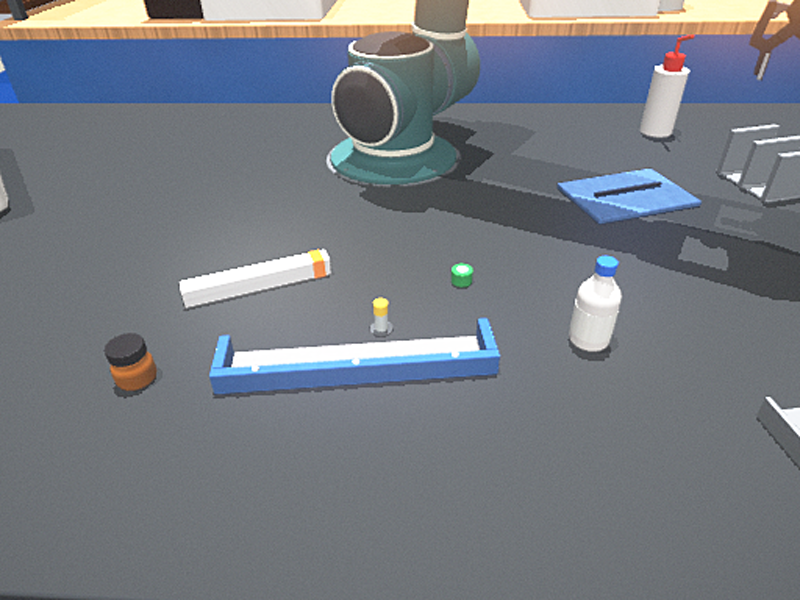

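View pics/t1.png

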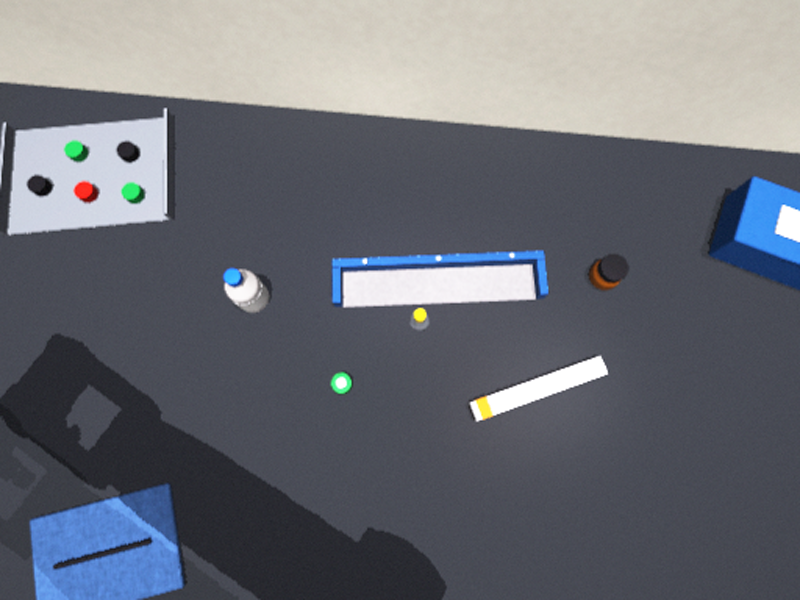

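Scene view (from ahead, facing the robot): tube at (255,278), banded end at (320,263), bay (355,360), post (380,315), mount (461,275), bottle (595,310), jar (130,362). In the top view at 800x600: tube (540,388) with its band on the left (483,407), post top (420,315), bay (440,280), mount (341,383), bottle (245,290), jar (608,272).

```bash
cat >h.py <<'E'
from rig import *
import cv2,numpy as np
def w(px,z,n="top"):
    c=camera_info(n);T=np.array(c["camera_from_world"]);R=T[:3,:3];C=-R.T@T[:3,3]
    px=np.atleast_2d(np.asarray(px,float))
    d=np.c_[(px[:,0]-c["cx"])/c["fx"],(px[:,1]-c["cy"])/c["fy"],np.ones(len(px))]@R
    return C+d*((z-C[2])/d[:,2])[:,None]
def rect(im,lo,hi,box,mn=15):
    x0,y0,x1,y1=box;h=cv2.cvtColor(im,cv2.COLOR_BGR2HSV)
    m=cv2.inRange(h,lo,hi);k=np.zeros_like(m);k[y0:y1,x0:x1]=m[y0:y1,x0:x1]
    cs=[c for c in cv2.findContours(k,0,1)[0] if cv2.contourArea(c)>=mn]
    return max(cs,key=cv2.contourArea) if cs else None
WH=((0,0,150),(180,60,255));YE=((15,100,120),(35,255,255));BL=((95,120,60),(125,255,255));GR=((45,100,60),(85,255,255))
def tube(im,box=(0,0,512,384)):
    h=cv2.cvtColor(im,cv2.COLOR_BGR2HSV)
    return h
E
python3 - <<'E'
from h import *
np.set_printoptions(precision=4,suppress=True)
im=cv2.imread("pics/top0.png")
c=camera_info("top");T=np.array(c["camera_from_world"]);print("cam",-T[:3,:3].T@T[:3,3])
h=cv2.cvtColor(im,cv2.COLOR_BGR2HSV)
m=cv2.inRange(h,(0,0,140),(180,255,255));k=np.zeros_like(m);k[222:275,295:392]=m[222:275,295:392]
cs=max(cv2.findContours(k,0,1)[0],key=cv2.contourArea)
b=cv2.boxPoints(cv2.minAreaRect(cs));print("tube px",b);P=w(b,.03);print(P,np.linalg.norm(np.diff(P,axis=0),axis=1),P.mean(0))
y=rect(im,*YE,(295,245,325,275),3);print("band",w(y.reshape(-1,2).mean(0),.03))
y=rect(im,*YE,(260,190,280,210),3);(p,r)=cv2.minEnclosingCircle(y);print("post",p,r,w(p,.045))
y=rect(im,*GR,(205,235,230,255),3);(p,r)=cv2.minEnclosingCircle(y);print("mount",p,r,w(p,.022))
y=rect(im,*BL,(205,155,360,200));b=cv2.approxPolyDP(y,2,True).reshape(-1,2);print("bay");print(np.c_[b,w(b,.032)[:,:2],w(b,0)[:,:2]])
s=rect(im,*WH,(215,165,350,200));b=cv2.boxPoints(cv2.minAreaRect(s));print("strip");print(np.c_[b,w(b,0)[:,:2]])
print("jar",w([613*.64,267*.64],.055),"bottle cap",w([233*.64,276*.64],.125))
E
```

```text
cam [0.3778 0.0283 0.897 ]
tube px [[299.6167 256.6125]
 [384.6472 226.5248]
 [389.403  239.9651]
 [304.3725 270.0528]]
[[ 0.4509 -0.0645  0.03  ]
 [ 0.5439 -0.2666  0.03  ]
 [ 0.5121 -0.2784  0.03  ]
 [ 0.4205 -0.078   0.03  ]] [0.2224 0.034  0.2204] [ 0.4819 -0.1719  0.03  ]
band [[ 0.4436 -0.0891  0.03  ]]
post (268.0, 201.0) 4.472236156463623 [[0.5761 0.0235 0.045 ]]
mount (218.05172729492188, 244.84483337402344) 7.145808219909668 [[0.4602 0.1345 0.022 ]]
bay
[[348.     161.       0.7039  -0.1706   0.7159  -0.178 ]
 [328.     161.       0.6988  -0.1197   0.7107  -0.1252]
 [328.     165.       0.6881  -0.1202   0.6995  -0.1257]
 [325.     164.       0.69    -0.1125   0.7015  -0.1177]
 [326.     161.       0.6983  -0.1146   0.7102  -0.1199]
 [282.     163.       0.6818  -0.003    0.6931  -0.0042]
 [281.     167.       0.6709  -0.0014   0.6817  -0.0025]
 [278.     166.       0.6728   0.0065   0.6837   0.0057]
 [279.     163.       0.6811   0.0046   0.6923   0.0037]
 [237.     164.       0.6678   0.1111   0.6786   0.1141]
 [234.     169.       0.6538   0.1171   0.664    0.1204]
 [231.     165.       0.6637   0.126    0.6742   0.1296]
 [213.     165.       0.6591   0.1717   0.6695   0.177 ]
 [212.     191.       0.5909   0.1653   0.5988   0.1703]
 [214.     195.       0.5812   0.159    0.5887   0.1638]
 [218.     195.       0.5821   0.149    0.5897   0.1535]
 [217.     177.       0.6284   0.1575   0.6377   0.1622]
 [220.     172.       0.6423   0.1516   0.6521   0.1561]
 [340.     168.       0.683   -0.151    0.6943  -0.1577]
 [343.     190.       0.6258  -0.161    0.635   -0.168 ]
 [350.     188.       0.6327  -0.1782   0.6422  -0.1859]]
strip
[[218.1358 173.3946   0.6478   0.1605]
 [341.2588 168.4697   0.6934  -0.161 ]
 [342.1821 191.5527   0.6306  -0.166 ]
 [219.0591 196.4776   0.5861   0.1503]]
jar [[ 0.6802 -0.2754  0.055 ]] bottle cap [[0.5872 0.2961 0.125 ]]
```

```bash
python3 -m inch '[0,0,0.055,0.009,-0.049,0,0.085,0,0,0.055,0.009,-0.049,0,0.085,0,0,0.055,0.009,-0.049,0,0.085,0,0,0.055,0.009,-0.049,0,0.085,0,0,0.055,0.009,-0.049,0,0.085,0,0,0.055,0.009,-0.049,0,0.085,0,0,0.055,0.009,-0.049,0,0.085,0,0,0.055,0.009,-0.049,0,0.085]'
python3 -m inch '[0,0,0.055,0.009,-0.049,0,0.085,0,0,0.055,0.009,-0.049,0,0.085,0,0,0.055,0.009,-0.049,0,0.085,0,0,0.055,0.009,-0.049,0,0.085,0,0,0.055,0.009,-0.049,0,0.085,0,0,0.055,0.009,-0.049,0,0.085,0,0,0.055,0.009,-0.049,0,0.085,0,0,0.055,0.005,-0.049,0,0.085]'
python3 -m inch '[0,0,0,0,0,0,0.085]'
```

```text
time: 0.9
tool_pos: [0.3645, 0.2143, 0.2501]
ee_rot: [[0.0, 0.006, 1.0], [0.0, 1.0, -0.006], [-1.0, 0.0, 0.0]]
contact_force: [0.3, 0.1, 0.7]
grip_width: 0.995
time: 1.7
tool_pos: [0.4327, -0.1781, 0.2502]
ee_rot: [[0.0, -0.42, 0.908], [0.0, 0.908, 0.42], [-1.0, -0.0, 0.0]]
contact_force: [1.2, 0.2, 0.1]
grip_width: 0.992
time: 1.8
tool_pos: [0.4325, -0.1803, 0.2494]
ee_rot: [[-0.002, -0.415, 0.91], [-0.0, 0.91, 0.415], [-1.0, 0.0, -0.002]]
contact_force: [0.1, 0.5, -0.4]
grip_width: 0.99
```

```bash
python3 -m inch '[0,0,0,-0.004,0.005,-0.045,0.085,0,0,0,0,0,-0.045,0.085,0,0,0,0,0,-0.045,0.085,0,0,0,0,0,-0.045,0.085,0,0,0,0,0,-0.025,0.085,0,0,0,0,0,-0.018,0.085,0,0,0,0,0,0,0.085]'
python3 - <<'E'
from h import *
for n in("scene","top"): im=snapshot(n);cv2.imwrite(f"pics/{n}2.png",im)
a=cv2.imread("pics/scene2.png")[120:270,60:320];b=cv2.imread("pics/top2.png")[150:320,200:420]
cv2.imwrite("pics/c2.png",np.hstack([cv2.resize(x,(400,300),interpolation=2) for x in(a,b)]))
E
```

```text
time: 2.5
tool_pos: [0.4275, -0.1699, 0.0248]
ee_rot: [[-0.004, -0.418, 0.908], [0.002, 0.908, 0.418], [-1.0, 0.003, -0.003]]
contact_force: [-0.3, 0.7, 1.0]
grip_width: 0.993
```

View pics/c2.png

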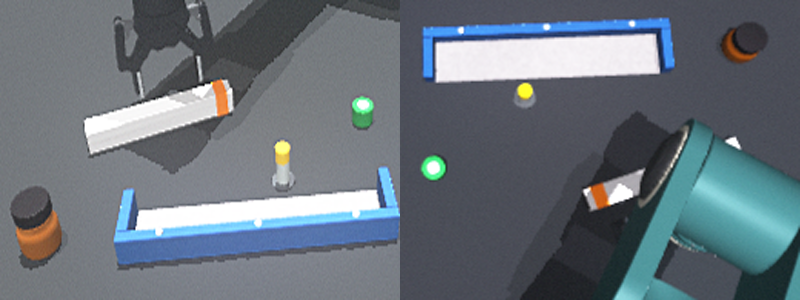

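```bash
python3 -m inch '[0,0,0,0.006,0.002,0.002,0.085,0,0,0,0.006,0.002,0,0.085,0,0,0,0.006,0.002,0,0.085,0,0,0,0.005,0.001,0,0.085]'
python3 -m inch '[0,0,-0.04,0.006,0.003,0,0.085,0,0,-0.04,0.006,0.003,0,0.085,0,0,-0.04,0.006,0.003,0,0.085,0,0,-0.04,0.006,0.002,0,0.085,0,0,-0.04,0.006,0.002,0,0.085,0,0,-0.04,0.006,0.002,0,0.085,0,0,-0.04,0.006,0.001,0,0.085,0,0,-0.04,0.006,0.001,0,0.085]'
python3 -m inch '[0,0,-0.04,0.006,0.001,0,0.085,0,0,-0.04,0.006,0,0,0.085,0,0,-0.04,0.006,0,0,0.085,0,0,-0.04,0.006,0,0,0.085,0,0,-0.04,0.006,0,0,0.085,0,0,-0.04,0.006,0,0,0.085,0,0,-0.04,0.006,0,0,0.085,0,0,-0.04,0.004,0,0,0.085]'
python3 - <<'E'
from h import *
for n in("scene","top"): im=snapshot(n);cv2.imwrite(f"pics/{n}3.png",im)
a=cv2.imread("pics/scene3.png")[120:270,60:320];b=cv2.imread("pics/top3.png")[150:320,200:420]
cv2.imwrite("pics/c3.png",np.hstack([cv2.resize(x,(400,300),interpolation=2) for x in(a,b)]))
E
```

```text
time: 3.0
tool_pos: [0.4526, -0.1637, 0.0297]
ee_rot: [[0.0, -0.418, 0.908], [-0.0, 0.908, 0.418], [-1.0, -0.0, 0.0]]
contact_force: [-3.2, -1.9, 0.9]
grip_width: 0.992
time: 3.8
tool_pos: [0.5003, -0.1466, 0.0293]
ee_rot: [[-0.001, -0.11, 0.994], [0.0, 0.994, 0.11], [-1.0, 0.0, -0.001]]
contact_force: [-2.8, 0.1, 1.7]
grip_width: 0.999
time: 4.6
tool_pos: [0.5464, -0.1456, 0.0292]
ee_rot: [[-0.001, 0.209, 0.978], [0.0, 0.978, -0.209], [-1.0, 0.0, -0.001]]
contact_force: [-2.2, 0.1, 1.8]
grip_width: 0.99
```

View pics/c3.png

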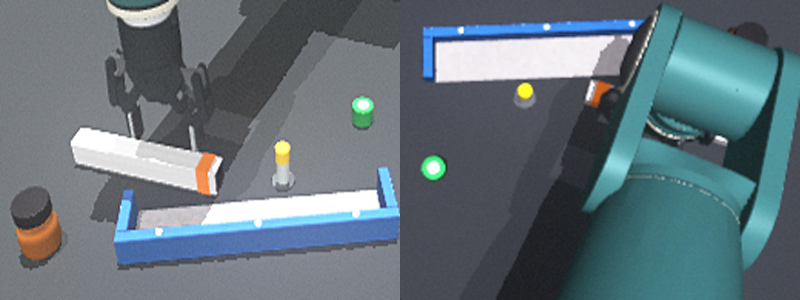

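```bash
python3 -m inch '[0,0,0,-0.03,0.006,0,0.085,0,0,0,-0.02,0.004,0.02,0.085,0,0,0,0,0,0.045,0.04,0,0,0,0,0,0.045,0.01,0,0,0,-0.01,-0.048,0.015,0.005,0,0,0,-0.01,-0.048,0,0.005,0,0,0,-0.01,-0.048,0,0.005,0,0,0,0,-0.04,0,0.005]'
python3 - <<'E'
from h import *
np.set_printoptions(precision=4,suppress=True)
print(get_obs()["joint_pos"])
for n in("scene","top"): im=snapshot(n);cv2.imwrite(f"pics/{n}4.png",im)
a=cv2.imread("pics/scene4.png")[120:270,60:320];b=cv2.imread("pics/top4.png")[150:320,200:420]
cv2.imwrite("pics/c4.png",np.hstack([cv2.resize(x,(400,300),interpolation=2) for x in(a,b)]))
E
```

```text
time: 5.5
tool_pos: [0.4651, -0.3208, 0.1543]
ee_rot: [[0.001, 0.207, 0.978], [-0.001, 0.978, -0.207], [-1.0, -0.001, 0.001]]
contact_force: [0.0, 0.2, 0.2]
grip_width: 0.058
[ -37.1813   -4.7033  103.0623   -0.0142   81.5921 -115.2542]
```

View pics/c4.png

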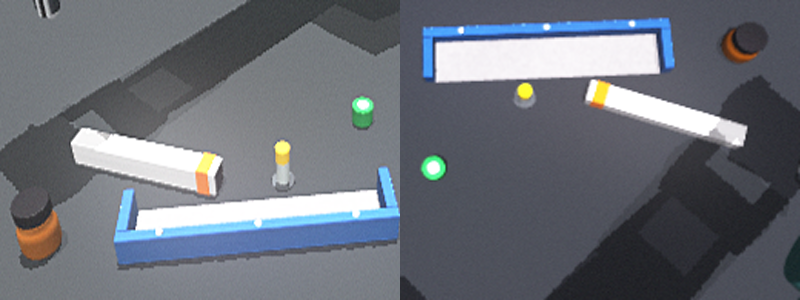

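```bash
cat >>h.py <<'E'
def mtube(im,box,t=110):
    x0,y0,x1,y1=box;h=cv2.cvtColor(im,cv2.COLOR_BGR2HSV)
    m=cv2.inRange(h,(0,0,t),(180,255,255));m[cv2.inRange(h,(90,90,0),(130,255,255))>0]=0
    k=np.zeros_like(m);k[y0:y1,x0:x1]=m[y0:y1,x0:x1]
    c=max(cv2.findContours(k,0,1)[0],key=cv2.contourArea);b=cv2.boxPoints(cv2.minAreaRect(c));P=w(b,.03)[:,:2]
    i=np.argsort(P[:,1]);r=P[i[:2]].mean(0);l=P[i[2:]].mean(0)
    print("px",b.round().tolist(),"len",np.linalg.norm(l-r),"wid",np.linalg.norm(P[i[0]]-P[i[1]]));return l,r
O=np.array([.668,-.001]);a=np.radians(7.8);B=np.array([[np.cos(a),-np.sin(a)],[np.sin(a),np.cos(a)]])
def rep(l,r):
    c=(l+r)/2;d=l-r;print("L",l,"R",r,"C",c,"yaw",np.degrees(np.arctan2(-d[0],d[1])))
    print("bay L",(l-O)@B,"R",(r-O)@B)
E
python3 - <<'E'
from h import *
np.set_printoptions(precision=4,suppress=True)
im=cv2.imread("pics/top4.png")
for t in(90,110,130): rep(*mtube(im,(290,190,400,236),t))
print("post bay",(np.array([.5761,.0235])-O)@B)
E
```

```text
px [[290.0, 190.0], [399.0, 190.0], [399.0, 235.0], [290.0, 235.0]] len 0.26951074424819155 wid 0.11377280120708094
L [ 0.5568 -0.0333] R [ 0.5834 -0.3015] C [ 0.5701 -0.1674] yaw 5.654820884676749
bay L [-0.1145 -0.0169] R [-0.1246 -0.2862]
px [[299.0, 208.0], [306.0, 190.0], [392.0, 220.0], [386.0, 238.0]] len 0.22203916454227113 wid 0.050045245374488914
L [ 0.5932 -0.0621] R [ 0.5393 -0.2775] C [ 0.5662 -0.1698] yaw -14.05176697818399
bay L [-0.0824 -0.0503] R [-0.165  -0.2564]
px [[300.0, 209.0], [305.0, 193.0], [392.0, 220.0], [387.0, 235.0]] len 0.22121727879443465 wid 0.04053820851129795
L [ 0.5885 -0.062 ] R [ 0.5436 -0.2786] C [ 0.5661 -0.1703] yaw -11.710892476998426
bay L [-0.087  -0.0496] R [-0.1609 -0.2581]
post bay [-0.0877  0.0367]
```

```bash
python3 -m inch '[0,0,-0.143,0.009,0,0,0.005,0,0,-0.143,0.009,0,0,0.005,0,0,-0.143,0.009,0,0,0.005,0,0,-0.143,0.009,0,0,0.005,0,0,-0.143,0.009,0,0,0.005,0,0,-0.143,0.009,0,0,0.005,0,0,-0.143,0.009,0,0,0.005,0,0,-0.143,0.005,0,0,0.005]'
python3 -m inch '[0,0,-0.143,0,0,0,0.005,0,0,-0.143,0,0,0,0.005,0,0,-0.141,0,0,0,0.005,0,0,0,0,0,-0.045,0.005,0,0,0,0,0,-0.045,0.005,0,0,0,0,0,-0.034,0.005,0,0,0,0,0,0,0.005]'
python3 - <<'E'
from h import *
for n in("scene","top"): im=snapshot(n);cv2.imwrite(f"pics/{n}5.png",im)
a=cv2.imread("pics/scene5.png")[120:270,60:320];b=cv2.imread("pics/top5.png")[150:320,200:420]
cv2.imwrite("pics/c5.png",np.hstack([cv2.resize(x,(400,300),interpolation=2) for x in(a,b)]))
E
```

```text
time: 6.4
tool_pos: [0.5348, -0.318, 0.1538]
ee_rot: [[-0.0, 0.977, 0.212], [0.0, 0.212, -0.977], [-1.0, -0.0, -0.0]]
contact_force: [0.8, -1.0, -0.6]
grip_width: 0.06
time: 7.1
tool_pos: [0.5321, -0.3166, 0.025]
ee_rot: [[-0.006, 0.979, -0.206], [0.004, -0.206, -0.979], [-1.0, -0.007, -0.003]]
contact_force: [0.1, -0.1, 0.2]
grip_width: 0.057
```

View pics/c5.png

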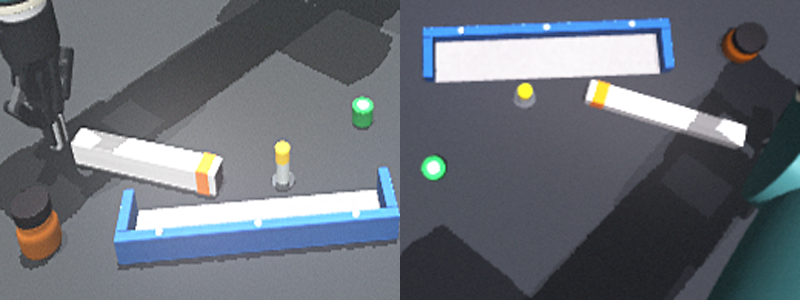

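```bash
python3 -m inch '[0,0,0,0.004,0.012,0.002,0.005,0,0,0,0.0025,0.012,0,0.005,0,0,0,0.0025,0.012,0,0.005,0,0,0,0.0025,0.012,0,0.005,0,0,0,0.003,0.012,0,0.005,0,0,0,0.003,0.012,0,0.005,0,0,0,0.003,0.012,0,0.005,0,0,0,0.002,0.006,0,0.005]'
python3 - <<'E'
from h import *
np.set_printoptions(precision=4,suppress=True)
for n in("scene","top"): im=snapshot(n);cv2.imwrite(f"pics/{n}6.png",im)
a=cv2.imread("pics/scene6.png")[120:270,60:320];b=cv2.imread("pics/top6.png")[150:320,200:420]
cv2.imwrite("pics/c6.png",np.hstack([cv2.resize(x,(400,300),interpolation=2) for x in(a,b)]))
E
```

```text
time: 8.0
tool_pos: [0.5569, -0.2274, 0.0319]
ee_rot: [[-0.0, 0.978, -0.207], [0.0, -0.207, -0.978], [-1.0, -0.0, -0.0]]
contact_force: [-1.2, -3.3, 1.7]
grip_width: 0.058
```

View pics/c6.png

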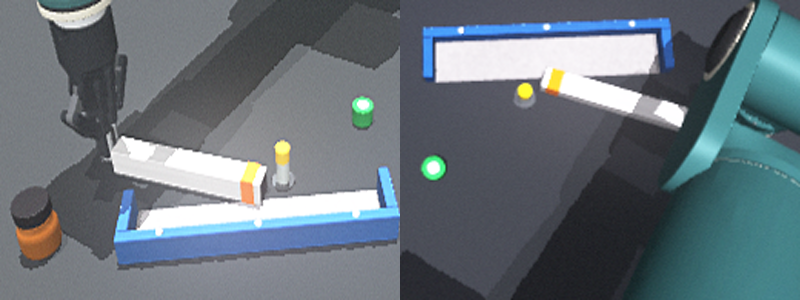

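```bash
python3 - <<'E'
from h import *
np.set_printoptions(precision=4,suppress=True)
im=cv2.imread("pics/top6.png")
h=cv2.cvtColor(im,cv2.COLOR_BGR2HSV);m=cv2.inRange(h,(10,90,120),(35,255,255));m[:, :277]=0;m[:,296:]=0;m[:185]=0;m[210:]=0
ys,xs=np.nonzero(m);print(len(xs),xs.min(),xs.max());p=w([xs.mean(),ys.mean()],.03)[0,:2];print("band",p,"bay",(p-O)@B)
r=np.array([.5569+.01*0.207,-.2274+.011*.978]);d=p-r;print("R",r,"bay",(r-O)@B,"dist",np.linalg.norm(d),"yaw",np.degrees(np.arctan2(-d[0],d[1])))
u=d/np.linalg.norm(d);l=r+.22*u;rep(l,r)
E
```

```text
89 280 290
band [ 0.5972 -0.0178] bay [-0.0724 -0.007 ]
R [ 0.559  -0.2166] bay [-0.1373 -0.1988] dist 0.2025055943903093 yaw -10.895445658998621
L [ 0.6006 -0.0006] R [ 0.559  -0.2166] C [ 0.5798 -0.1086] yaw -10.895445658998607
bay L [-0.0668  0.0095] R [-0.1373 -0.1988]
```

```bash
python3 -m inch '[0,0,0,0.003,0.011,0,0.005,0,0,0,0.0025,0.011,0,0.005,0,0,0,0.0025,0.011,0,0.005,0,0,0,0.002,0.011,0,0.005,0,0,0,0.002,0.011,0,0.005,0,0,0,0.002,0.011,0,0.005,0,0,0,0.002,0.011,0,0.005,0,0,0,0.002,0.008,0,0.005]'
python3 - <<'E'
from h import *
for n in("scene","top"): im=snapshot(n);cv2.imwrite(f"pics/{n}7.png",im)
a=cv2.imread("pics/scene7.png")[120:270,60:320];b=cv2.imread("pics/top7.png")[150:320,200:420]
cv2.imwrite("pics/c7.png",np.hstack([cv2.resize(x,(400,300),interpolation=2) for x in(a,b)]))
E
```

```text
time: 8.9
tool_pos: [0.5748, -0.1426, 0.0319]
ee_rot: [[-0.0, 0.978, -0.207], [0.0, -0.207, -0.978], [-1.0, -0.0, -0.0]]
contact_force: [-0.4, -1.6, -1.8]
grip_width: 0.053
```

View pics/c7.png

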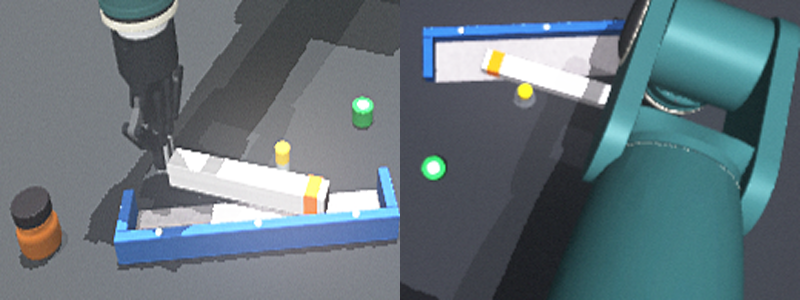

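The banded end is now behind the post (band at about (496,62) in the right-hand crop), with the plain end still outside. Next I'll go over to the near side and push the plain end in with open fingers.

```bash
python3 -m inch '[0,0,0,-0.006,-0.03,0,0.005,0,0,0,0,0,0.04,0.005,0,0,0,0,0,0.04,0.005,0,0,0,0,0,0.04,0.005,0,0,-0.136,-0.0055,0.012,0,0.085,0,0,-0.136,-0.0055,0.012,0,0.085,0,0,-0.136,-0.0055,0.012,0,0.085,0,0,-0.136,-0.0055,0.012,0,0.085]'
python3 -m inch '[0,0,-0.136,-0.0055,0.012,0,0.085,0,0,-0.136,-0.0055,0.012,0,0.085,0,0,-0.136,-0.0055,0.012,0,0.085,0,0,-0.136,-0.0055,0.012,0,0.085,0,0,-0.137,-0.0055,0.012,0,0.085,0,0,0,0,0,0,0.085]'
python3 - <<'E'
from h import *
np.set_printoptions(precision=4,suppress=True)
o=get_obs();print((o["tool_pos"][:2]-O)@B,o["joint_pos"],o["grip_width"])
E
```

```text
time: 9.8
tool_pos: [0.5464, -0.1254, 0.1521]
ee_rot: [[0.0, 0.726, -0.688], [0.0, -0.688, -0.726], [-1.0, 0.0, -0.0]]
contact_force: [-0.0, 0.0, 0.5]
grip_width: 0.738
time: 10.4
tool_pos: [0.5188, -0.0649, 0.1522]
ee_rot: [[0.0, 0.134, -0.991], [0.0, -0.991, -0.134], [-1.0, -0.0, -0.0]]
contact_force: [-0.4, -0.7, 0.8]
grip_width: 0.997
[-0.1565 -0.0431] [ -9.9387 -10.1081 108.1425   0.0162  81.9468  72.3574] 0.9967494115871909
```

```bash
python3 -m inch '[0,0,0,0,0,-0.045,0.085,0,0,0,0,0,-0.045,0.085,0,0,0,0,0,-0.031,0.085,0,0,0,0,0,0,0.085]'
python3 -m inch '[0,0,0,0.01,0.0014,0.002,0.085,0,0,0,0.01,0.0014,0,0.085,0,0,0,0.01,0.0014,0,0.085,0,0,0,0.01,0.0014,0,0.085,0,0,0,0.01,0.0014,0,0.085,0,0,0,0.01,0.0014,0,0.085]'
python3 -m inch '[0,0,0,0.008,0.001,0,0.085,0,0,0,0.008,0.001,0,0.085,0,0,0,0.008,0.001,0,0.085]'
python3 - <<'E'
from h import *
np.set_printoptions(precision=4,suppress=True)
o=get_obs();print((o["tool_pos"][:2]-O)@B,o["contact_force"])
for n in("scene","top"): im=snapshot(n);cv2.imwrite(f"pics/{n}8.png",im)
a=cv2.imread("pics/scene8.png")[120:270,60:320];b=cv2.imread("pics/top8.png")[150:320,200:420]
cv2.imwrite("pics/c8.png",np.hstack([cv2.resize(x,(400,300),interpolation=2) for x in(a,b)]))
E
```

```text
time: 10.8
tool_pos: [0.517, -0.0658, 0.0269]
ee_rot: [[-0.006, 0.14, -0.99], [0.001, -0.99, -0.14], [-1.0, -0.002, 0.006]]
contact_force: [-0.1, 0.5, -0.4]
grip_width: 0.993
time: 11.4
tool_pos: [0.5809, -0.0579, 0.0351]
ee_rot: [[0.002, 0.137, -0.991], [-0.002, -0.991, -0.137], [-1.0, 0.002, -0.002]]
contact_force: [-8.4, -4.9, 15.6]
grip_width: 0.995
time: 11.7
tool_pos: [0.6048, -0.0547, 0.0358]
ee_rot: [[0.002, 0.137, -0.991], [-0.001, -0.991, -0.137], [-1.0, 0.002, -0.002]]
contact_force: [-14.7, -1.6, 24.4]
grip_width: 0.996
[-0.0699 -0.0446] [-14.6911  -1.6158  24.3559]
```

View pics/c8.png

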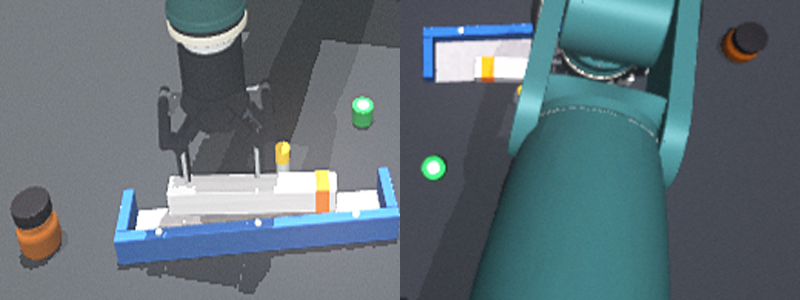

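The upward force (24 N) and z of 0.036 suggest the open fingertips (only about 6 mm ahead of the TCP) have ridden onto the tube's top edge. I'll lift, back off and come in lower.

```bash
python3 -m inch '[0,0,0,0,0,0.01,0.085,0,0,0,0,0,0.04,0.085,0,0,0,-0.03,-0.004,0.03,0.085,0,0,0,-0.04,-0.0055,0.03,0.085,0,0,0,-0.045,-0.006,0.03,0.085,0,0,0,-0.04,-0.005,0,0.085,0,0,0,0,0,0,0.085]'
python3 - <<'E'
from h import *
np.set_printoptions(precision=4,suppress=True)
for n in("scene","top"): im=snapshot(n);cv2.imwrite(f"pics/{n}9.png",im)
a=cv2.imread("pics/scene9.png")[120:270,60:320];b=cv2.imread("pics/top9.png")[150:320,200:420]
cv2.imwrite("pics/c9.png",np.hstack([cv2.resize(x,(400,300),interpolation=2) for x in(a,b)]))
E
```

```text
time: 12.5
tool_pos: [0.4499, -0.0745, 0.1727]
ee_rot: [[0.004, 0.136, -0.991], [-0.001, -0.991, -0.136], [-1.0, 0.002, -0.004]]
contact_force: [0.8, -0.7, 0.1]
grip_width: 0.995
```

View pics/c9.png

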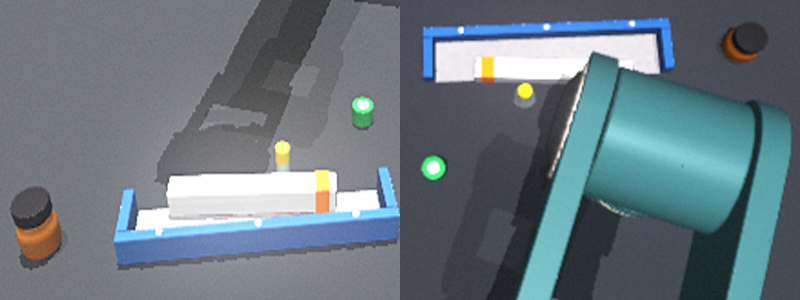

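```bash
python3 -m inch '[0,0,0,0.036,0.005,-0.02,0.085,0,0,0,0.036,0.005,-0.02,0.085,0,0,0,0.035,0.005,-0.02,0.085,0,0,0,0,0,-0.035,0.085,0,0,0,0,0,-0.03,0.085,0,0,0,0,0,-0.02,0.085,0,0,0,0,0,-0.01,0.085,0,0,0,0,0,0,0.085]'
python3 -m inch '[0,0,0,0.01,0.0014,0,0.085,0,0,0,0.01,0.0014,0,0.085,0,0,0,0.008,0.001,0,0.085,0,0,0,0.008,0.001,0,0.085]'
```

```text
time: 13.4
tool_pos: [0.5591, -0.0589, 0.0139]
ee_rot: [[-0.002, 0.137, -0.991], [0.0, -0.991, -0.137], [-1.0, -0.001, 0.002]]
contact_force: [-0.4, -0.7, -0.7]
grip_width: 0.987
time: 13.8
tool_pos: [0.5962, -0.0544, 0.016]
ee_rot: [[0.001, 0.136, -0.991], [-0.0, -0.991, -0.136], [-1.0, 0.0, -0.001]]
contact_force: [-0.7, -0.2, 1.2]
grip_width: 0.999
```

```bash
python3 -m inch '[0,0,0,0.008,0.001,0,0.085,0,0,0,0.008,0.001,0,0.085,0,0,0,0.008,0.001,0,0.085]'
python3 -m inch '[0,0,0,0.005,0.0007,0,0.085,0,0,0,0.003,0.0004,0,0.085]'
python3 -m inch '[0,0,0,0.003,0.0004,0,0.085,0,0,0,0.001,0,0,0.085]'
```

```text
time: 14.1
tool_pos: [0.6196, -0.0513, 0.0153]
ee_rot: [[-0.0, 0.136, -0.991], [0.0, -0.991, -0.136], [-1.0, -0.0, 0.0]]
contact_force: [-2.8, -0.2, 3.4]
grip_width: 0.996
time: 14.3
tool_pos: [0.6274, -0.0503, 0.0152]
ee_rot: [[-0.0, 0.136, -0.991], [0.0, -0.991, -0.136], [-1.0, -0.0, 0.0]]
contact_force: [-3.8, -0.7, 2.9]
grip_width: 0.994
time: 14.5
tool_pos: [0.6311, -0.0499, 0.0152]
ee_rot: [[-0.0, 0.136, -0.991], [0.0, -0.991, -0.136], [-1.0, -0.0, 0.0]]
contact_force: [-3.5, 0.7, 1.8]
grip_width: 0.994
```

```bash
python3 -m inch '[0,0,0,0.002,0.0003,0,0.085,0,0,0,0.001,0,0,0.085]'
python3 -m inch '[0,0,0,0.002,0.0003,0,0.085,0,0,0,0,0,0,0.085]'
python3 -m inch '[0,0,0,0.002,0.0003,0,0.085,0,0,0,0,0,0,0.085]'
```

```text
time: 14.7
tool_pos: [0.6341, -0.0496, 0.0153]
ee_rot: [[0.0, 0.136, -0.991], [-0.0, -0.991, -0.136], [-1.0, 0.0, -0.0]]
contact_force: [-2.0, -0.6, -0.2]
grip_width: 0.998
time: 14.9
tool_pos: [0.6348, -0.0496, 0.0152]
ee_rot: [[-0.004, 0.137, -0.991], [-0.0, -0.991, -0.137], [-1.0, -0.0, 0.004]]
contact_force: [-15.9, -2.8, 8.4]
grip_width: 0.993
time: 15.1
tool_pos: [0.635, -0.0495, 0.0151]
ee_rot: [[-0.008, 0.138, -0.99], [-0.001, -0.99, -0.138], [-1.0, -0.001, 0.008]]
contact_force: [-36.2, -5.6, 21.0]
grip_width: 0.993
```

The force rise shows firm contact with the fence. Now I'll back off clear and check.

```bash
python3 -m inch '[0,0,0,-0.01,-0.0014,0,0.085,0,0,0,-0.02,-0.0025,0,0.085,0,0,0,-0.01,-0.001,0.045,0.085,0,0,0,-0.03,-0.004,0.045,0.085,0,0,0,-0.045,-0.006,0.045,0.085,0,0,0,-0.045,-0.02,0.045,0.085,0,0,0,0,-0.045,0.02,0.085,0,0,0,0,-0.045,0,0.085]'
python3 -m inch '[0,0,0,0,-0.045,0,0.085,0,0,0,0,-0.045,0,0.085,0,0,0,0,-0.045,0,0.085,0,0,0,0,-0.045,0,0.085,0,0,0,0,0,0,0.085]'
python3 - <<'E'
from h import *
np.set_printoptions(precision=4,suppress=True)
for n in("scene","top"): im=snapshot(n);cv2.imwrite(f"pics/{n}10.png",im)
a=cv2.imread("pics/scene10.png")[120:270,60:320];b=cv2.imread("pics/top10.png")[150:260,200:400]
cv2.imwrite("pics/c10.png",np.hstack([cv2.resize(x,(400,300),interpolation=2) for x in(a,b)]))
im=cv2.imread("pics/top10.png")
h=cv2.cvtColor(im,cv2.COLOR_BGR2HSV)
for p in((.0,'')): pass if 0 else None
E
```

```text
time: 15.9
tool_pos: [0.5018, -0.1684, 0.1954]
ee_rot: [[0.007, 0.138, -0.99], [-0.003, -0.99, -0.138], [-1.0, 0.004, -0.007]]
contact_force: [2.4, 0.3, -0.8]
grip_width: 0.993
time: 16.4
tool_pos: [0.5008, -0.3515, 0.1902]
ee_rot: [[-0.0, 0.133, -0.991], [-0.001, -0.991, -0.133], [-1.0, 0.001, 0.0]]
contact_force: [0.6, 0.0, -0.1]
grip_width: 0.995  File "<stdin>", line 8
    for p in((.0,'')): pass if 0 else None
                            ^^
SyntaxError: invalid syntax
```

```bash
python3 - <<'E'
from h import *
for n in("scene","top"): im=snapshot(n);cv2.imwrite(f"pics/{n}10.png",im)
a=cv2.imread("pics/scene10.png")[120:270,60:320];b=cv2.imread("pics/top10.png")[150:260,200:360]
cv2.imwrite("pics/c10.png",np.vstack([cv2.resize(a,(520,300),interpolation=2),cv2.resize(b,(520,300),interpolation=0)]))
E
```

```text
(no output)
```

View pics/c10.png

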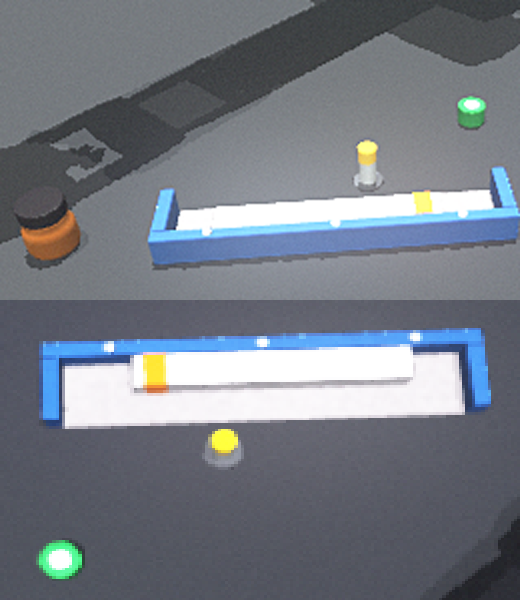

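```bash
python3 - <<'E'
from h import *
np.set_printoptions(precision=1,suppress=True)
im=cv2.imread("pics/top10.png").astype(float)
r=im[:,:,2]; b=im[:,:,0]
# subpixel blue-band bottom edge (red channel rising through 110) per column
for u in (243,245,250,258,265,290,300,315,318,322,325):
    col=r[155:185,u];j=[i for i in range(3,29) if col[i]<120<=col[i+1] and b[155+i,u]>60]
    y=155+j[-1]+(120-col[j[-1]])/(col[j[-1]+1]-col[j[-1]]) if j else np.nan
    p=w([u,y],.03)[0,:2];q=(p-O)@B;print(u,round(y,2),(q*1000),"mm(bay, far top edge of tube)")
o=cv2.imread("pics/top0.png")
for nm,box,col,z in(("mount",(205,235,230,255),GR,.022),):
    for k in(o,im.astype(np.uint8)):
        c=rect(k,*col,box,3);print(nm,1000*w(cv2.minEnclosingCircle(c)[0],z)[0])
d=cv2.absdiff(o,im.astype(np.uint8)).max(2)
print("jar diff",d[155:190,372:405].max(),"bottle diff",d[165:203,140:175].max())
E
```

```text
243 168.59 [ 2.8 96.1] mm(bay, far top edge of tube)
245 168.2 [ 3.7 91. ] mm(bay, far top edge of tube)
250 168.09 [ 3.5 78.3] mm(bay, far top edge of tube)
258 168.24 [ 2.3 57.9] mm(bay, far top edge of tube)
265 168.2 [ 1.8 40. ] mm(bay, far top edge of tube)
290 167.17 [  2.2 -23.9] mm(bay, far top edge of tube)
300 166.26 [  3.7 -49.5] mm(bay, far top edge of tube)
315 166.2 [  2.4 -87.8] mm(bay, far top edge of tube)
318 166.02 [  2.6 -95.5] mm(bay, far top edge of tube)
322 165.52 [   3.5 -105.8] mm(bay, far top edge of tube)
325 165.33 [   3.7 -113.6] mm(bay, far top edge of tube)
mount [460.2 134.5  22. ]
mount [460.2 134.5  22. ]
jar diff 39 bottle diff 16
```

```bash
python3 -c "
from rig import *
print(job_done())"
```

```text
the job is handed in; nothing more can be done
None
```

The tube is in the bay, lying flat along the back fence between the cheeks, and I handed the job in at about 16.5 s; no verdict was reported.

**How it went:**
- I angled the tube with the open fingertips.
- I pushed it along its axis from the plain end until the banded end was behind the post. By estimate, the plain end was then still about 108 mm in front of the fence.
- I pushed the plain end in from the robot's side.

**One problem:** on the first push of the plain end, the open fingertips rode up onto the tube's top edge and pressed down with about 24 N. I lifted off and came back in about 20 mm lower. The final push ended firmly against the fence at about 36 N. The tube was not seen to lift or tip, but I had no direct reading of its height.

**Last checks:**
- **Tube:** its far top edge read 2 to 4 mm past my fence estimate along its whole length. That is within calibration error, so both ends look flush.
- **Ends:** they are at about y = +0.10 m and -0.11 m, inside the cheeks.
- **Bystanders:** the mount measured at exactly its starting place, and the bottle's picture was nearly unchanged. The jar's area showed a small brightness change (39 of 255), which I put down to shadow. It looked unmoved, but I did not measure it again.
- **Gripper:** it finished clear at z = 0.19 m, off to the right.

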